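Fold the tip box cover over and tuck it under its lip

TASK

Close the blue pipette-tip box without gripping anything: with the fingertips, fold its upright yellow cover over, gently press it down against the little spring under it, and while it is down push it along by its orange ridge until its free edge is tucked fully home under the orange lip. Then take the hand away, so that the lip alone keeps the cover down, and leave the bottles, mug, marker, spare box where they stand, neither moved, lifted nor tipped.

Things in the scene. Friction and masses are not known exactly. Their poses are not given: they have to be found in the camera images.
- tipbox: Open blue pipette-tip box fixed to the bench, 124 (x) by 90 (y) mm, walls 54 mm high. Origin: centre of its underside, on the bench; z up. Its +x points from the hinge side to the lip side: the cover is folded over, then tucked, that way. The hinge line runs along its y at x = -60 mm plus the runner's slide, z = 62.5 mm.
- cover (a joint): Angle of the yellow cover about its hinge, rad: 0 level over the box, pi/2 upright, 1.95 stop, leaning back away from the lip (starts near there); can be pressed to -0.04. Stays where left above about 1.2; below that it falls over by its weight onto the spring, ajar at about 0.13, where its edge strikes the lip or rides over it. Below 0.03 it passes under the lip; tucked and let go, it rests at about 0.04.
- runner (a joint): How far the hinge, with the cover on it, has slid in its slots towards the lip, m: 0 (starts at 0 to 0.003) to 0.014, the end stop, fully home. Stays where left; sliding takes about 3 N. At 0 the level cover's edge is 5 mm short of the lip, at 0.014 it lies 9 mm under it.
- ridge (a point): Middle of the top of the orange ridge across the cover's outer face: 6 mm thick, 60 mm long, 9 mm high above the face, centre line 72 mm from the hinge. The cover is pushed along on the ridge's hinge-side face, 69 mm from the hinge. Axes are the cover's: x from hinge to free edge, z out of the outer face (up when closed).
- edge (a point): Middle of the cover's free edge on its outer face; axes as for the ridge. The cover is a flat plate 104 mm from hinge line to free edge, 74 mm wide, 3.5 mm thick, about 60 g; its outer face contains the hinge line.
- lip (a point): Middle of the lower back edge of the orange lip, at box x = 49 mm, z = 66 mm. The lip is a bar 64 mm long in y, 8 mm high (top at z = 74 mm), on the wall opposite the hinge, reaching back over the box from box x = 66 to 49 mm.
- spring (a point): Tip of the steel spring plunger inside the box, under the cover, 35 mm from the hinge. It holds the folded cover ajar; pressing the cover down level at the ridge takes about 2 N, and it springs back if let go untucked.
- bottle_blue: Clear bottle with a blue cap, 70 mm across, 155 mm high, origin under its centre. Leave alone.
- bottle_green: White bottle with a green cap, 64 mm across, 140 mm high, origin under its centre. Leave alone.
- mug: Steel mug, 76 mm across, 80 mm high, origin under its centre, handle at its +y. Stands beside the tip box. Leave alone.
- spare_box: Shut pale green tip box, 119 by 84 mm, 62 mm high, origin under its centre. Stands beside the tip box. Leave alone.
- marker: Black and red marker pen lying beyond the lip side of the tip box, 125 mm long (its x), 14 mm thick, origin under its centre. Leave alone.
There are look-alikes about, which are no part of the job. Leave any pink look-alike of the tipbox alone.

How it is judged:
By the outcome, as a careful person would: the job done as asked, in the order asked, and still so for the second after the job is handed in, with the robot touching nothing.
It also fails if it takes over 38 s, if anything falls off the work surface, if the arm or the gripper's body presses on something with over 40 N, if the wrist force passes 120 N, or if a joint passes its speed limit or range.

ROBOT

A 6-joint arm with a two-finger parallel gripper is mounted at the origin on the work surface. World frame = base frame: x ahead of the robot, y to its left, z up, the work surface at z = 0. Lengths are in m, angles in rad, forces in N, time in s.
With the tool pointing down it reaches from about 0.325 to 0.9 m from the base axis. Payload 6.1 kg.
Tool frame: the origin (TCP) lies midway between the tips of the shut fingers; the grasp point (between the pads) lies 19 mm behind it; z points along the fingers, y is the line along which they close (so a half turn about z gives the same grasp; the last joint's range is limited). The gripper opens to 85 mm and grips with 20 to 120 N. Pads are 22 mm wide; open, the fingers measure 114 mm over their backs; the gripper's body (76 mm by 85 mm) begins 54 mm behind the grasp point. The pads swing forward as they close: fully open they stand 13 mm farther back than shut.
Start: joints at [1.136, 0.22, 1.526, -0, 1.395, -0.126], TCP at [0.19, 0.595, 0.231] pointing down, gripper open.
Joint ranges: [-2.98, 2.98], [-0.91, 2.08], [0.09, 2.57], [-1.24, 4.39], [0.2, 2.65], [-2.68, 2.68]. Speed limits (rad/s): [2.57, 2.57, 3.01, 3.14, 3.14, 3.14].

INTERFACE

Orientations are given as [roll, pitch, yaw] about the fixed x, y, z axes, in that order (R = Rz(yaw) Ry(pitch) Rx(roll)).
In Python, from plant import movep, move_l, set_joints, gripper_to, hold, inverse_kinematics, observe, get_image, get_calibration, Unreachable, job_done gives the robot as it stands. Calls block until the motion is done:
- movep(position, orientation): joint-space move of the TCP to a pose.
- move_l(position, feed=0.15, rotation=None, max_force=None): straight line of the TCP; rotation=None keeps the orientation; feed is the mean speed in m/s. With max_force (N) it stops when the force on the tool has changed by that much, and returns True; else False.
- set_joints(angles): joint-space move.
- gripper_to(opening, f_grip=None): finger opening in m; f_grip is the grip in N (None keeps the last); returns when the fingers have stopped.
- hold(seconds).
- inverse_kinematics(position, orientation): joint angles nearest the present ones, or None.
- observe(): the state.
- get_image(name): name is "scene" or "side" or "wrist"; returns (picture, depth): 420x560x3 uint8, red, green, blue; 420x560 float32, m along the optical axis (not along the pixel's ray), 0 where there is no reading.
- get_calibration(name): a dict with "intrinsics" (3x3 intrinsics, pixels), "dist_coeffs" ([k1, k2, p1, p2, k3] as OpenCV has them; the pictures are not rectified), "world_from_camera" (4x4, takes a point from camera to world coordinates). Camera axes: x right, y down, z forward; pixel columns grow to the right and rows downward; lengths in m; the calibration is good to about 2 mm. A picture is of the moment at which its call begins: read the wrist's pose just before it. get_calibration takes no time and is no camera call; for the wrist camera it gives the pose at the moment of the call.
A pose or a line that the arm cannot do raises Unreachable and nothing moves.
- job_done(): hands the job in; it is judged then, once.
The state is a dict: "time_s": time; "q": joint angles; "joint_velocities": joint speeds; "joint_torque": joint torques, N m; "eef_pos": TCP position; "tcp_rot": TCP orientation; "ft_force": force on the tool from outside, world axes, zero at the start; "torque": the same for the moment, N m; "opening": finger opening in m; "grasp_force": force on a finger pad.
Only numpy, scipy, OpenCV 4.12 (cv2) and the standard library are available. Lean on these libraries where they do the work, as an engineer would, in place of code of your own. Each camera call takes 0.05 s, during which the arm holds its last target. There are 200 camera calls.

## Working session

There is one attempt and no reset: what is moved stays moved. The work goes in short steps, each a Python script; the robot and the scene stay as the last script left them, time stands still between calls to the robot, and variables do not carry over. Pictures are saved under pics/ and viewed, at most 10 in all, crops included, and the job is handed in when it is done.

```bash
mkdir -p pics; ls
python3 - <<'E'
from plant import *
import cv2,numpy as np
ims=[]
for n in("scene","side"):
    im,d=get_image(n); np.savez(f"{n}.npz",im=im,d=d,**get_calibration(n))
    cv2.imwrite(f"pics/{n}0.png",im[:,:,::-1])
    c=get_calibration(n); print(n,c["intrinsics"].tolist(),c["dist_coeffs"],np.round(c["world_from_camera"],3).tolist())
print(observe())
E
```

```text
pics
scene [[397.63262744005766, 0.0, 284.10798346431665], [0.0, 397.63262744005766, 215.30106921580875], [0.0, 0.0, 1.0]] [0.03117205 0.         0.         0.         0.        ] [[0.669, 0.536, -0.515, 1.066], [0.743, -0.484, 0.462, -0.437], [-0.002, -0.692, -0.722, 0.774], [0.0, 0.0, 0.0, 1.0]]
side [[398.52330174081277, 0.0, 277.6677428456533], [0.0, 398.52330174081277, 210.7365876067264], [0.0, 0.0, 1.0]] [-0.00103642  0.          0.          0.          0.        ] [[0.89, -0.339, 0.303, 0.222], [-0.455, -0.653, 0.605, -0.622], [-0.007, -0.677, -0.736, 0.85], [0.0, 0.0, 0.0, 1.0]]
{'time_s': 0.1, 'q': array([ 1.13589064e+00,  2.21137323e-01,  1.52750888e+00, -2.84051175e-05,
        1.39468311e+00, -1.26134198e-01]), 'joint_velocities': array([ 0.00105309, -0.00366887, -0.00295104,  0.00173832,  0.00139867,
        0.00096023]), 'joint_torque': array([ 9.43683444e-04, -4.98244786e+01, -3.90543580e+01, -1.34148922e-04,
        5.79448169e-03,  4.54789597e-05]), 'eef_pos': array([0.1897322 , 0.59493439, 0.23030834]), 'tcp_rot': array([-3.13986628e+00, -1.90736441e-04,  2.83282600e+00]), 'ft_force': array([ 0.59567901, -0.76178392, -0.04831473]), 'torque': array([ 0.01045345,  0.04329436, -0.03514923]), 'grasp_force': 0.0, 'opening': 0.08543926171433834}
```

View pics/scene0.png

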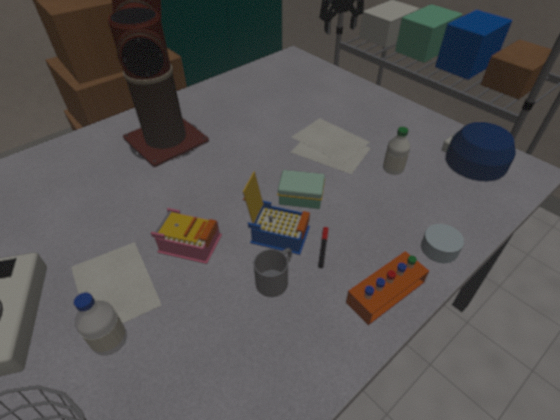

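View pics/side0.png

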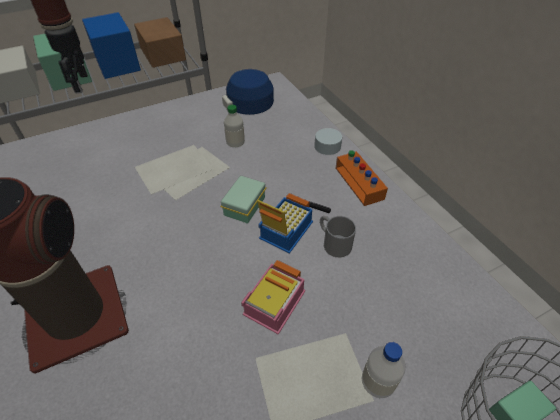

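The scene view shows the blue box at about (280,232), its upright yellow cover at (254,198) and its lip at (305,221). The side view shows the box at (287,222). The spare box, mug and marker stand close around it. Next I'll measure these by colour and depth.

```bash
cat > h.py <<'E'
import numpy as np,cv2
def cloud(d,c):
    v,u=np.mgrid[:d.shape[0],:d.shape[1]]
    p=cv2.undistortPoints(np.stack([u,v],-1).reshape(-1,1,2).astype(np.float32),c["intrinsics"],c["dist_coeffs"]).reshape(*d.shape,2)
    P=np.dstack([p*d[...,None],d]); T=c["world_from_camera"]
    return P@T[:3,:3].T+T[:3,3]
def hsv(im): return cv2.cvtColor(im,cv2.COLOR_RGB2HSV)
def mask(im,lo,hi): return cv2.inRange(hsv(im),lo,hi)>0
E
python3 - <<'E'
from h import *
roi={"scene":(slice(165,300),slice(235,345)),"side":(slice(170,262),slice(215,362))}
for n in roi:
    z=np.load(n+".npz"); P=cloud(z["d"],z)[roi[n]]; im=z["im"][roi[n]]
    cv2.imwrite(f"pics/{n}crop.png",cv2.resize(im[:,:,::-1],None,fx=5 if n=="side" else 4,fy=5 if n=="side" else 4,interpolation=cv2.INTER_CUBIC))
    for k,lo,hi in(("blue",(105,120,30),(125,255,255)),("yellow",(20,150,60),(30,255,255)),("orange",(5,170,60),(17,255,255))):
        m=mask(im,lo,hi)&(P[...,2]>.01); q=P[m]
        print(n,k,m.sum(),np.percentile(q,[2,50,98],axis=0).round(3).tolist())
        if k=="blue":
            q=q[(q[:,2]>.046)&(q[:,2]<.06)]; r=cv2.minAreaRect((q[:,:2]*1000).astype(np.float32)); print("rim rect",r)
E
```

```text
scene blue 703 [[0.502, -0.065, 0.011], [0.577, -0.032, 0.039], [0.635, 0.045, 0.069]]
rim rect ((562.028076171875, 2.4799423217773438), (122.47732543945312, 90.91252899169922), 31.260517120361328)
scene yellow 432 [[0.488, -0.063, 0.075], [0.507, -0.036, 0.123], [0.526, -0.007, 0.166]]
scene orange 115 [[0.595, 0.008, 0.072], [0.613, 0.03, 0.074], [0.631, 0.054, 0.077]]
side blue 722 [[0.486, -0.068, 0.011], [0.533, -0.029, 0.041], [0.631, 0.062, 0.069]]
rim rect ((557.7025146484375, -0.25726318359375), (132.02798461914062, 89.91526794433594), 31.37244987487793)
side yellow 410 [[0.44, -0.066, 0.04], [0.505, -0.033, 0.1], [0.549, 0.122, 0.165]]
side orange 405 [[0.48, -0.063, 0.044], [0.609, 0.021, 0.073], [0.838, 0.083, 0.16]]
```

View pics/scenecrop.png

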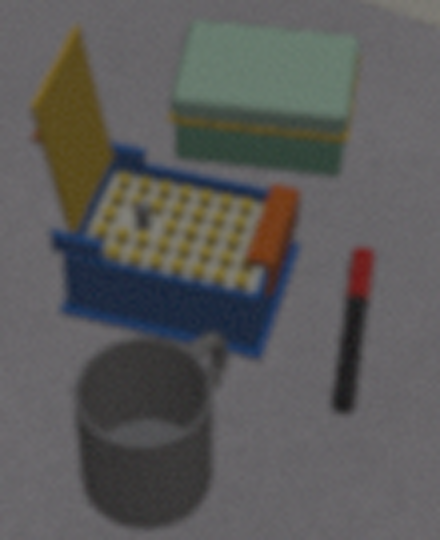

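View pics/sidecrop.png

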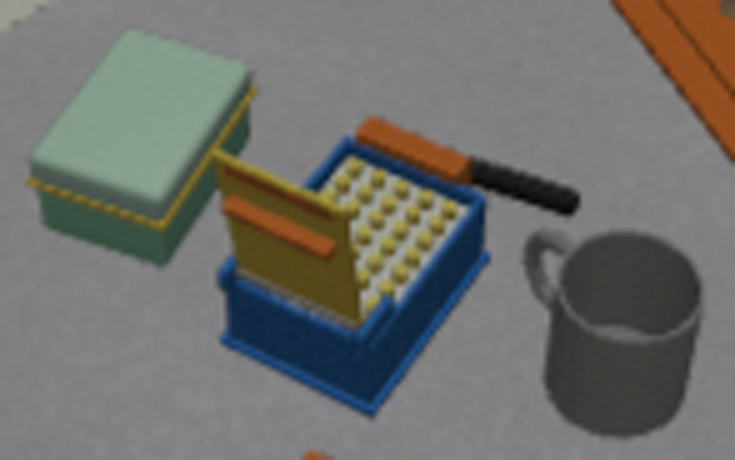

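The crops show the cover leaning back with its ridge on the outer (hinge) side and nothing above the spring. From both views the box yaw is about 31.3° and its centre about (0.561, 0.001). The lip measures (0.612, 0.03) at z = 0.074, which fits. The mug and spare box are lower than the gripper body will be. I'll move behind the cover with shut fingers and refine with the wrist camera.

```bash
cat >> h.py <<'E'
TH=np.deg2rad(31.3); C0=np.array([.561,.001])
def w(x,y,z,C=C0,th=TH):
    c,s=np.cos(th),np.sin(th); return [C[0]+c*x-s*y, C[1]+s*x+c*y, z]
def b(P,C=C0,th=TH):
    c,s=np.cos(th),np.sin(th); d=P[...,:2]-C
    return np.dstack([(d@[c,s]),(d@[-s,c]),P[...,2]]).reshape(P.shape)
E
python3 - <<'E'
from h import *; from plant import *
z=np.load("scene.npz");P=cloud(z["d"],z);B=b(P)
m=mask(z["im"],(20,150,60),(30,255,255))&(B[...,0]<-.045)&(B[...,0]>-.14)&(abs(B[...,1])<.06)&(B[...,2]>.07)
q=B[m];print("cover inner fit x(z):",np.polyfit(q[:,2],q[:,0],1),q.max(0),q.min(0))
for yaw in(TH,TH-np.pi):
    print(yaw,inverse_kinematics(w(-.15,0,.24),[np.pi,0,yaw]),inverse_kinematics(w(.01,0,.062),[np.pi,0,yaw]))
q0=observe()["q"]
yaw=min((TH,TH-np.pi),key=lambda a:9 if (s:=inverse_kinematics(w(-.15,0,.24),[np.pi,0,a])) is None else abs(s-q0).max())
print(yaw)
gripper_to(0)
movep(w(-.15,0,.24),[np.pi,0,yaw])
c=get_calibration("wrist");im,d=get_image("wrist");np.savez("wrist.npz",im=im,d=d,**c)
cv2.imwrite("pics/wrist.png",im[:,:,::-1]); o=observe(); print(o["time_s"],o["eef_pos"],o["ft_force"])
E
```

```text
cover inner fit x(z): [-0.1675777  -0.04459975] [-0.05639598  0.03152995  0.16685229] [-0.07428367 -0.03631844  0.07186467]
0.5462880558742251 [-3.55654707e-01 -2.46688494e-01  1.97251033e+00 -4.44089210e-16
  1.41577082e+00  6.68853564e-01] [-1.27561595e-01  2.72285934e-01  1.80526399e+00 -4.44089210e-16
  1.06404273e+00  8.96946676e-01]
-2.595304597715568 [-0.35565471 -0.24668849  1.97251033  0.          1.41577082 -2.47273909] [-0.12756159  0.27228593  1.80526399  0.          1.06404273 -2.24464598]
0.5462880558742251
3.45 [ 0.43303816 -0.07636815  0.24001856] [0.09256131 0.11171114 0.55587108]
```

View pics/wrist.png

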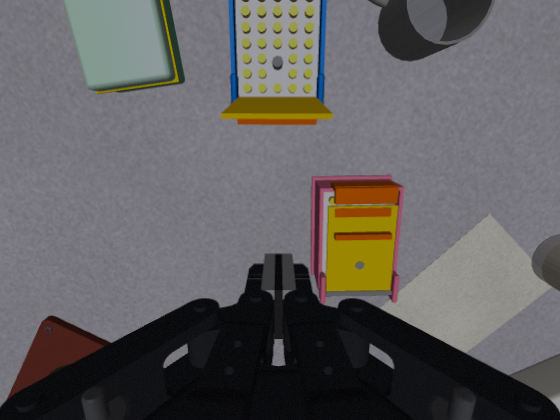

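The wrist view shows the cover edge at (276,115), the box lined up with the tool and the pink look-alike at (360,240), clear of the path. The cover angle is about 1.74. A quick wrist-depth check, then fold.

Run:
```python
from h import *; from plant import *
z=np.load("wrist.npz");B=b(cloud(z["d"],z));im=z["im"]
s=np.zeros(im.shape[:2],bool);s[:125,215:335]=1
for k,lo,hi in(("blue",(100,120,30),(125,255,255)),("yellow",(20,150,60),(30,255,255)),("orange",(5,170,60),(17,255,255))):
    m=mask(im,lo,hi)&s&(B[...,2]>.02)
    if k=="yellow": m&=B[...,2]>.1
    print(k,m.sum(),np.percentile(B[m],[3,50,97],axis=0).round(4).tolist())
    if k=="blue":
        for sg in(1,-1):
            r=B[m&(B[...,1]*sg>.02)];print(np.polyfit(r[:,0],r[:,1],1))
m=(B[...,2]>.045)&(B[...,0]>-.2)&(B[...,0]<-.12)&(abs(B[...,1])<.03);print("behind",m[:125].sum())
yaw=TH
move_l(w(-.13,0,.24),.15); 
f=move_l(w(-.115,0,.143),.12,max_force=5);print("down",f)
f=move_l(w(-.026,0,.143),.05,max_force=6);o=observe();print(f,o["time_s"],o["eef_pos"],o["ft_force"],b(o["eef_pos"]))
c=get_calibration("side");im,d=get_image("side");np.savez("side2.npz",im=im,d=d,**c)
cv2.imwrite("pics/side2.png",cv2.resize(im[130:290,200:400,::-1],None,fx=3,fy=3))
```

```text
blue 1164 [[-0.0562, -0.0431, 0.047], [-0.0147, 0.0191, 0.0551], [0.0259, 0.0454, 0.0703]]
[0.02608709 0.04316141]
[-0.02274347 -0.04095302]
yellow 1827 [[-0.0757, -0.0331, 0.1033], [-0.0704, 0.0008, 0.1549], [-0.0617, 0.0353, 0.1672]]
orange 379 [[-0.0793, -0.0265, 0.1349], [-0.0778, 0.0015, 0.1361], [-0.0763, 0.0288, 0.1373]]
behind 0
down False
False 6.6333 [ 0.53866291 -0.01260208  0.14302476] [-0.08077467 -0.21474569  0.34907779] [-2.61526656e-02 -1.78714468e-05  1.43024761e-01]
```

View pics/side2.png

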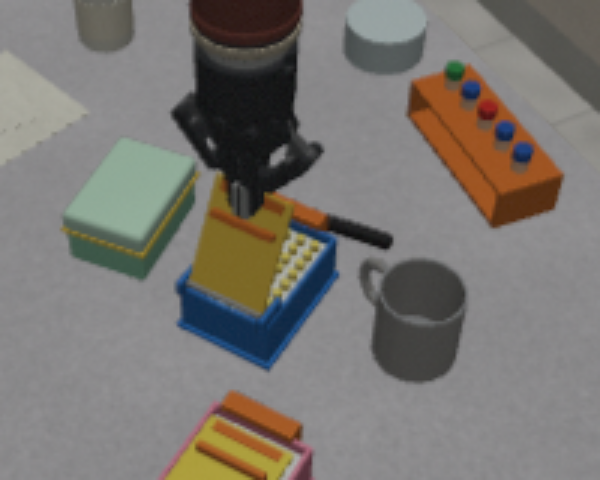

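The side view shows the cover leaning forward at (245,240), just ahead of the fingertips. I'll push on until it falls.

Run:
```python
from h import *; from plant import *
f=move_l(w(.0,0,.143),.05,max_force=6);hold(.4);o=observe();print(f,o["time_s"],o["ft_force"])
c=get_calibration("side");im,d=get_image("side");np.savez("side3.npz",im=im,d=d,**c)
cv2.imwrite("pics/side3.png",cv2.resize(im[130:290,200:400,::-1],None,fx=3,fy=3))
B=b(cloud(d,c))
m=mask(im,(20,150,60),(30,255,255))&(abs(B[...,1])<.035)&(B[...,0]>-.065)&(B[...,0]<.06)&(B[...,2]>.058)
q=B[m];print(len(q),np.polyfit(q[:,0],q[:,2],1),np.percentile(q,[2,98],axis=0))
m=mask(im,(5,170,60),(17,255,255))&(abs(B[...,1])<.035)&(B[...,0]>-.03)&(B[...,0]<.04);q=B[m];print("ridge",len(q),q.mean(0) if len(q) else 0)
```

```text
False 7.75 [-0.73928411  0.4294258  -0.37601701]
666 [0.1410257  0.07079707] [[-0.05319239 -0.03404071  0.06204357]
 [ 0.03546197  0.03392933  0.07671358]]
ridge 120 [0.02150591 0.00013911 0.07924784]
```

View pics/side3.png

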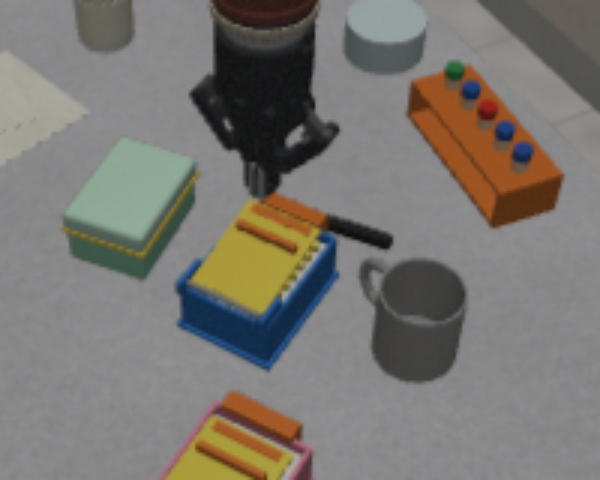

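The cover has folded and rests ajar (slope 0.14), with the ridge at (265,235) and the edge just short of the lip. Next I'll come down just behind the ridge and press.

Run:
```python
from h import *; from plant import *
def st(t):
    o=observe();c,s=np.cos(TH),np.sin(TH);F=o["ft_force"];print(t,round(o["time_s"],2),b(o["eef_pos"]).round(4),"F box",np.round([c*F[0]+s*F[1],-s*F[0]+c*F[1],F[2]],2))
move_l(w(-.009,0,.085),.08);st("above")
f=move_l(w(-.009,0,.0612),.02,max_force=8);hold(.2);print(f);st("pressed")
for x in(-.006,-.003,0.):
    f=move_l(w(x,0,.0612),.02,max_force=10);print(f);st("push")
```

```text
above 8.68 [-0.0086 -0.0003  0.0854] F box [-0.1   0.27 -0.33]
False
pressed 10.22 [-0.0088 -0.0001  0.0613] F box [1.62 1.31 1.09]
False
push 10.53 [-0.0062 -0.      0.061 ] F box [-1.13 -0.02  1.43]
False
push 10.82 [-0.0028 -0.      0.0611] F box [-0.52  0.61  2.44]
False
push 11.12 [-0.0002  0.0001  0.061 ] F box [-1.97 -0.03  0.74]
```

Run:
```python
from h import *; from plant import *
def st(t):
    o=observe();c,s=np.cos(TH),np.sin(TH);F=o["ft_force"];print(t,round(o["time_s"],2),b(o["eef_pos"]).round(4),"F box",np.round([c*F[0]+s*F[1],-s*F[0]+c*F[1],F[2]],2))
for x in np.arange(.003,.022,.003):
    f=move_l(w(x,0,.0612),.015,max_force=9);st(f"push {f}")
    if f: break
c=get_calibration("side");im,d=get_image("side")
cv2.imwrite("pics/side4.png",cv2.resize(im[180:270,230:350,::-1],None,fx=5,fy=5,interpolation=cv2.INTER_CUBIC))
```

```text
push False 11.47 [0.0027 0.0001 0.0609] F box [-4.    0.27  1.36]
push False 11.82 [0.0062 0.0001 0.0611] F box [-3.43 -0.46  0.99]
push False 12.18 [0.0093 0.0001 0.0612] F box [-2.94 -0.04 -0.06]
push False 12.53 [0.0122 0.     0.0612] F box [-2.72  0.94 -0.08]
push True 12.78 [0.0126 0.0002 0.0603] F box [ 0.53 -0.26  3.13]
```

View pics/side4.png

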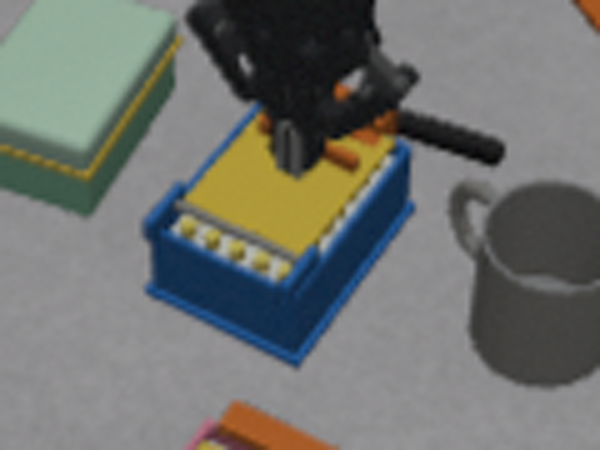

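The hinge has slid along and the stop came at about x = 0.0126, close to the expected 0.012. One more push will confirm the end stop, then I'll lift and look.

Run:
```python
from h import *; from plant import *
def st(t):
    o=observe();c,s=np.cos(TH),np.sin(TH);F=o["ft_force"];print(t,round(o["time_s"],2),b(o["eef_pos"]).round(4),"F box",np.round([c*F[0]+s*F[1],-s*F[0]+c*F[1],F[2]],2))
st("now");f=move_l(w(.0165,0,.0612),.015,max_force=10);st(f"push {f}")
f=move_l(w(.0165,0,.0612),.015,max_force=10);st(f"push {f}")
p=b(observe()["eef_pos"]);move_l(w(p[0]-.0005,0,.075),.03);st("up")
move_l(w(p[0]-.02,0,.12),.08);move_l(w(-.12,0,.24),.15);hold(.2);st("away")
for n in("side","wrist"):
    c=get_calibration(n);im,d=get_image(n);B=b(cloud(d,c))
    m=mask(im,(20,150,60),(30,255,255))&(abs(B[...,1])<.03)&(B[...,0]>-.055)&(B[...,0]<.048)&(B[...,2]>.055)&(B[...,2]<.09)
    q=B[m];print(n,len(q),np.polyfit(q[:,0],q[:,2],1),np.percentile(q,[2,98],axis=0).round(4).tolist())
    m=mask(im,(5,170,60),(17,255,255))&(abs(B[...,1])<.028)&(B[...,0]>0)&(B[...,0]<.036)&(B[...,2]>.067);q=B[m];print("ridge",len(q),np.percentile(q,[2,50,98],axis=0).round(4).tolist())
    if n=="side": a=im[180:270,230:350]
    else: e=im
a=cv2.resize(a,(560,420),interpolation=cv2.INTER_CUBIC)
cv2.imwrite("pics/fin.png",cv2.resize(np.hstack([a,e]),(800,300))[:,:,::-1])
```

```text
now 12.82 [0.0126 0.0003 0.0603] F box [ 0.9  -1.5   3.44]
push True 13.16 [0.0126 0.0003 0.0601] F box [-1.37  0.41  4.22]
push True 13.43 [0.0126 0.0003 0.06  ] F box [-1.53 -0.88  3.65]
up 14.07 [0.0121 0.     0.075 ] F box [-0.24 -0.58 -0.01]
away 16.29 [-0.1199  0.0003  0.2393] F box [ 0.4   0.53 -0.2 ]
side 472 [0.01045975 0.06283578] [[-0.0391, -0.029, 0.0597], [0.0445, 0.029, 0.0656]]
ridge 52 [[0.0217, -0.0273, 0.0679], [0.0239, -0.0031, 0.0717], [0.0282, 0.0242, 0.0746]]
wrist 6299 [0.01783991 0.06398672] [[-0.0399, -0.0288, 0.0622], [0.0452, 0.0287, 0.0662]]
ridge 516 [[0.0232, -0.0268, 0.071], [0.0257, -0.0002, 0.0732], [0.0287, 0.0265, 0.075]]
```

View pics/fin.png

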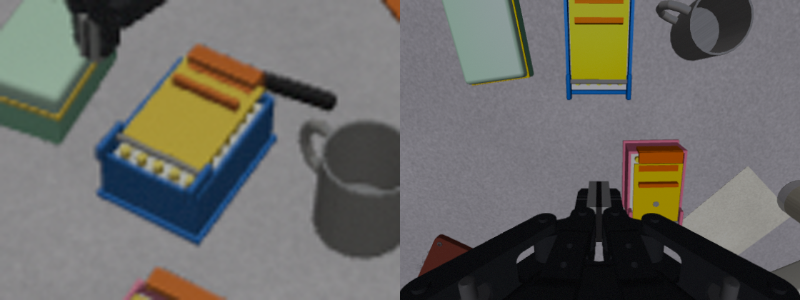

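The cover lies flat under the lip. The ridge centre is at x = 0.0257, against 0.026 expected when fully home. The repeated 10 N pushes all stopped at the same place, and the neighbours look unmoved.

```bash
python3 -c "
from plant import *
print(job_done())"
```

```text
the job is handed in; nothing more can be done
None
```

The blue tip box is closed and handed in at about 16 s: the cover is folded, pressed down and pushed fully home under the orange lip, the hand is clear, and nothing else looks moved.

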